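Gauge the pocket of the dark mould block

ROBOT

A 6-joint arm with a two-finger parallel gripper is mounted at the origin on a cart in front of the work surface, level with it; the furniture and walls round the work are solid. World frame = base frame: x ahead of the robot, y to its left, z up, the work surface at z = 0. Lengths are in m, angles in degrees, forces in N, time in s.
With the tool pointing down it reaches from about 0.325 to 0.85 m from the base axis. Payload 15.5 kg.
Tool frame: the origin (TCP) lies midway between the tips of the shut fingers; the grasp point (between the pads) lies 19 mm behind it; z points along the fingers, y is the line along which they close (so a half turn about z gives the same grasp; the last joint's range is limited). The gripper opens to 91 mm and grips with 3 to 60 N. Pads are 32 mm wide; open, the fingers measure 118 mm over their backs; the gripper's body (76 mm by 178 mm) begins 60 mm behind the grasp point.
Start: joints at [-80.415, 28.281, 77.091, -0, 74.628, -5.472], TCP at [0.162, -0.604, 0.214] pointing down, gripper open.
Joint ranges: [-166.48, 166.48], [-47.26, 123.95], [12.59, 153.08], [-70.14, 250.14], [6.76, 159.57], [-176.63, 176.63]. Speed limits (degrees/s): [108.29, 108.29, 147.25, 172.46, 172.46, 172.46].

INTERFACE

Orientations are given as a 3x3 rotation matrix whose columns are the frame's x, y, z axes.
In Python, from bench import ctrl gives the robot as it stands. The module is installed in compiled form; this text tells all that it offers. Calls block until the motion is done:
- ctrl.goto(position, orientation): joint-space move of the TCP to a pose.
- ctrl.move_l(position, vel=0.15, ori=None, contact_N=None): straight line of the TCP; ori=None keeps the orientation; vel is the mean speed in m/s. With contact_N (N) it stops when the force on the tool has changed by that much, and returns True; else False.
- ctrl.movej(angles): joint-space move.
- ctrl.command_gripper(opening): opening from 0.0 (shut) to 1.0 (fully open); the grip force is fixed at half the most; returns when the fingers have stopped.
- ctrl.sleep(seconds).
- ctrl.ik(position, orientation): joint angles nearest the present ones, or None.
- ctrl.read_camera(name): name is "scene" or "top" or "wrist"; returns the picture (384x512x3 uint8, blue, green, red); there is no depth.
- ctrl.camera_params(name): a dict with "fx", "fy", "cx", "cy" (pixels), "pose" (4x4, takes a point from camera to world coordinates); the wrist camera has in their place "T_tool_cam" (4x4, takes a point from camera to tool coordinates, whose origin is the TCP and whose axes are the flange's). Camera axes: x right, y up, looking along -z (the intrinsics and any distortion apply to the point x, -y, -z); pixel columns grow to the right and rows downward; lengths in m; the calibration is good to about 2 mm. A picture is of the moment at which its call begins: read the wrist's pose just before it. camera_params takes no time and is no camera call.
A pose or a line that the arm cannot do raises ctrl.MotionError and nothing moves.
- ctrl.sign_off(): hands the job in; it is judged then, once.
Readings, each from a call of its own:
- ctrl.current_t(): time.
- ctrl.current_q(): joint angles.
- ctrl.current_dq(): joint speeds.
- ctrl.current_effort(): joint torques, N m.
- ctrl.current_tool_pos(): TCP position.
- ctrl.current_eef_rot(): TCP orientation.
- ctrl.current_contact_force(): force on the tool from outside, world axes, zero at the start.
- ctrl.current_wrist_torque(): the same for the moment, N m.
- ctrl.current_grip_width(): opening from 0.0 (shut) to 1.0 (fully open).
- ctrl.current_grasp_force(): force on a finger pad.
Only numpy, scipy, OpenCV 4.12 (cv2) and the standard library are available. Lean on these libraries where they do the work, as an engineer would, in place of code of your own. Each camera call takes 0.05 s, during which the arm holds its last target. There are 200 camera calls.

TASK

Check the depth of the round pocket in the dark wooden mould block (not the pale one) with the orange-headed depth gauge. Stand the gauge upright over the pocket, push its rod down until the tip is on the pocket's floor and keep it pressed there, still gripped, for about two seconds; then let go and leave the gauge standing in the pocket, its stop plate lying on the block. Keep the rod out of the pale block's pocket.

Things in the scene. Friction and masses are not known exactly. Their poses are not given: they have to be found in the camera images.
- gauge: Depth gauge, loose, about 140 g: steel rod 10 mm in diameter, orange round head (24 mm in diameter, 82 to 124 mm above the tip) to grip, and a white round stop plate (68 mm in diameter, 6 mm thick) sliding on the rod. Origin: the rod's tip; z points up the rod to the head. At the start it stands upright on the table on its plate, tip level with the plate's underside.
- gauge_grip (a point): Centre of the gauge's orange head, on the rod's axis 103 mm above the rod's tip; gripped here from above, at any yaw.
- gauge_stop (a joint): How far the stop plate has slid up the rod = how far the tip stands out below the plate's underside, m: 0 at the start, at most 0.060. It slides against a friction of about 2.5 N and stays where left; the gauge's own weight does not move it. With the plate lying on a block, pushing the head down drives the rod into the pocket.
- dark_block_mouth (a point): Centre of the mouth of the pocket in the dark wooden block, on the block's top face; z up. The block is 90 x 90 x 60 mm with small brass discs at its top corners and is fixed to the table. The pocket is round and blind, 37 mm in diameter and 42 mm deep, its flat floor 18 mm above the table.
- pale_block_mouth (a point): The same point of the pale wooden block: same size, fixed too, its pocket is 37 mm in diameter and only 24 mm deep. Not the one to be measured.
Mind the look-alikes: they are no part of the job. What is shaped like the gauge but pink or turquoise is not meant.

How it is judged:
By the outcome, as a careful person would: the job done as asked, in the order asked, and still so for the second after the job is handed in, with the robot touching nothing.
It also fails if it takes over 43 s, if anything falls off the work surface, if the arm or the gripper's body presses on something with over 40 N, if the wrist force passes 120 N, or if a joint passes its speed limit or range.

## Working session

There is one attempt and no reset: what is moved stays moved. The work goes in short steps, each a Python script; the robot and the scene stay as the last script left them, time stands still between calls to the robot, and variables do not carry over. Pictures are saved under pics/ and viewed, at most 10 in all, crops included, and the job is handed in when it is done.

```bash
mkdir -p pics; python3 - <<'E'
from bench import ctrl
import cv2, numpy as np
np.set_printoptions(precision=4,suppress=True)
a=[ctrl.read_camera(n) for n in("scene","top")]
for n,i in zip(("scene","top"),a):
    cv2.imwrite(f"pics/{n}0.png",i); print(n,ctrl.camera_params(n))
print(ctrl.camera_params("wrist"),ctrl.current_t(),ctrl.current_eef_rot())
E
```

```text
scene {'fx': 444.3675960328584, 'fy': 444.3675960328584, 'cx': 259.982675221904, 'cy': 192.00750716986516, 'pose': array([[-0.5686,  0.3907, -0.7239, -0.2631],
       [-0.8226, -0.2691,  0.5009,  0.5058],
       [ 0.0009,  0.8803,  0.4744,  0.6136],
       [ 0.    ,  0.    ,  0.    ,  1.    ]])}
top {'fx': 414.56442111463093, 'fy': 414.56442111463093, 'cx': 261.829912460463, 'cy': 190.952002534288, 'pose': array([[-0.0266,  0.9954, -0.092 ,  0.4346],
       [-0.9992, -0.0293, -0.0282, -0.0692],
       [-0.0307,  0.0912,  0.9954,  1.1057],
       [ 0.    ,  0.    ,  0.    ,  1.    ]])}
{'fx': 289.59387772584233, 'fy': 289.59387772584233, 'cx': 251.30504395006497, 'cy': 194.8798648913646, 'T_tool_cam': array([[ 0.0006,  0.964 ,  0.266 ,  0.0744],
       [ 1.    , -0.0004, -0.0008,  0.0008],
       [-0.0007,  0.266 , -0.964 , -0.1713],
       [ 0.    ,  0.    ,  0.    ,  1.    ]])} 0.1 [[ 0.9657  0.2598 -0.0002]
 [ 0.2598 -0.9657  0.0011]
 [ 0.0001 -0.0011 -1.    ]]
```

View pics/scene0.png

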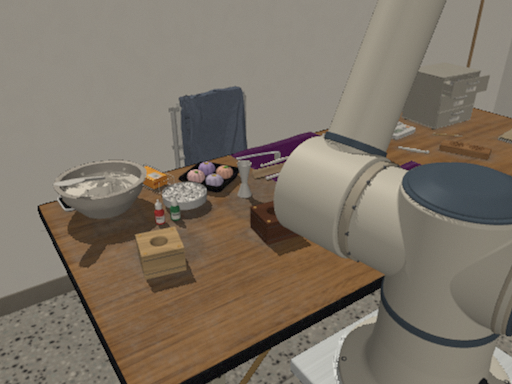

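View pics/top0.png

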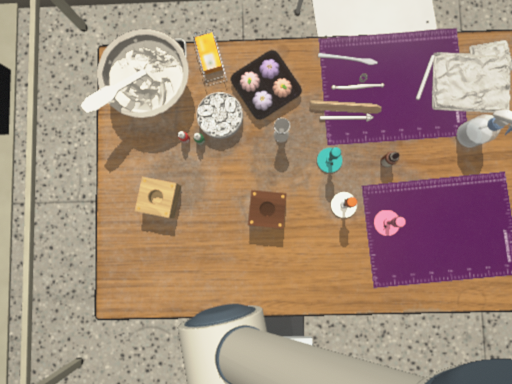

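Scene: pale block at about (160,250), dark block at (272,220), with the gauges hidden by the arm. Top: pale block with pocket (156,197); dark block with brass corners (267,208). The gauge candidates are turquoise (330,158), white plate with orange head (344,205) and pink (388,222). The orange head on the white plate fits the description. I'll confirm it in a crop and get rough positions.

```bash
cat > h.py <<'E'
from bench import ctrl
import cv2, numpy as np
np.set_printoptions(precision=4,suppress=True)
def cam(name):
    p=ctrl.camera_params(name)
    if name=="wrist":
        T=np.eye(4);T[:3,:3]=ctrl.current_eef_rot();T[:3,3]=ctrl.current_tool_pos();P=T@p["T_tool_cam"]
    else: P=p["pose"]
    return p,np.array(P)
def ray(c,uv):
    p,P=c; d=P[:3,:3]@np.array([(uv[0]-p["cx"])/p["fx"],-(uv[1]-p["cy"])/p["fy"],-1]); return P[:3,3],d/np.linalg.norm(d)
def onz(c,uv,z):
    o,d=ray(c,uv); return o+d*(z-o[2])/d[2]
def tri(*cu):
    A=np.zeros((3,3));b=np.zeros(3);R=[ray(c,u) for c,u in cu]
    for o,d in R: M=np.eye(3)-np.outer(d,d);A+=M;b+=M@o
    x=np.linalg.solve(A,b); return x,[round(float(np.linalg.norm(np.cross(x-o,d))),4) for o,d in R]
def Rd(yaw):
    c,s=np.cos(np.radians(yaw)),np.sin(np.radians(yaw)); return np.array([[c,s,0],[s,-c,0],[0,0,-1.]])
E
python3 - <<'E'
from h import *
c=cam("top")
print(onz(c,(344,206),.006),onz(c,(351,202),.124),onz(c,(267,208),.06),onz(c,(157,197),.06))
i=cv2.imread("pics/top0.png")[130:260,130:420]
cv2.imwrite("pics/crop.png",cv2.resize(i,None,fx=2.7,fy=2.7,interpolation=cv2.INTER_CUBIC))
for yaw in(0,90,-90,180):
  for p in([.36,-.27,.35],[.34,-.18,.3],[.41,-.27,.13]): print(yaw,p,ctrl.ik(p,Rd(yaw)))
E
```

```text
[ 0.49   -0.2539  0.006 ] [ 0.493  -0.2509  0.124 ] [ 0.4877 -0.0515  0.06  ] [0.5236 0.2283 0.06  ]
0 [0.36, -0.27, 0.35] [-44.4808   6.888   87.4182  -0.      85.6938  45.5192]
0 [0.34, -0.18, 0.3] [-36.8096   2.9981  99.767   -0.      77.2349  53.1904]
0 [0.41, -0.27, 0.13] [-40.3396  23.9987 101.4875  -0.      54.5138  49.6604]
90 [0.36, -0.27, 0.35] [-44.4808   6.888   87.4182  -0.      85.6938 -44.4808]
90 [0.34, -0.18, 0.3] [-36.8096   2.9981  99.767   -0.      77.2349 -36.8096]
90 [0.41, -0.27, 0.13] [-40.3396  23.9987 101.4875  -0.      54.5138 -40.3396]
-90 [0.36, -0.27, 0.35] [-44.4808   6.888   87.4182  -0.      85.6938 135.5192]
-90 [0.34, -0.18, 0.3] [-36.8096   2.9981  99.767   -0.      77.2349 143.1904]
-90 [0.41, -0.27, 0.13] [-40.3396  23.9987 101.4875  -0.      54.5138 139.6604]
180 [0.36, -0.27, 0.35] [ -44.4808    6.888    87.4182   -0.       85.6938 -134.4808]
180 [0.34, -0.18, 0.3] [ -36.8096    2.9981   99.767    -0.       77.2349 -126.8096]
180 [0.41, -0.27, 0.13] [ -40.3396   23.9987  101.4875   -0.       54.5138 -130.3396]
```

View pics/crop.png

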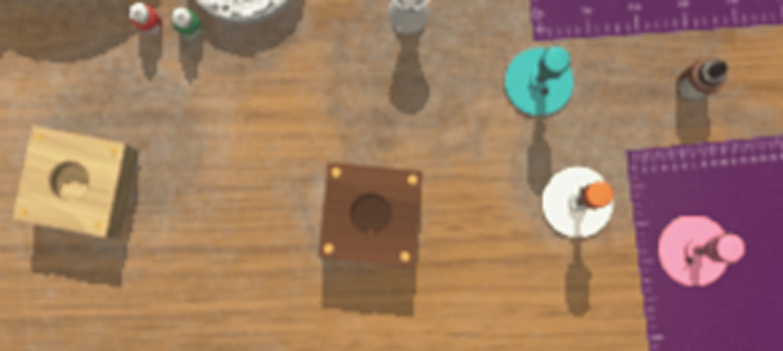

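The crop confirms one gauge with an orange head on a white plate, and a dark block with brass discs. The rough positions are plausible: gauge (0.491,-0.253), dark mouth (0.488,-0.052). Next, two wrist views showing both.

```bash
python3 - <<'E'
from h import *
import pickle
V=[];I=[]
for p in([.46,-.08,.3],[.46,-.22,.3]):
    ctrl.goto(p,Rd(0)); V.append(cam("wrist")); I.append(ctrl.read_camera("wrist"))
pickle.dump((V,I),open("v.pkl","wb"))
cv2.imwrite("pics/w.png",np.vstack(I)[:, :])
cv2.imwrite("pics/w.png",cv2.resize(np.hstack(I),(800,300),interpolation=cv2.INTER_AREA))
def proj(c,X):
    p,P=c; q=np.linalg.inv(P)@np.r_[X,1]; return p["cx"]-p["fx"]*q[0]/q[2], p["cy"]+p["fy"]*q[1]/q[2]
for c in V: print([np.round(proj(c,x)) for x in([.491,-.253,.124],[.491,-.253,.006],[.4877,-.0515,.06])])
print(ctrl.current_t(),ctrl.current_tool_pos())
# blobs
for i in I:
    h=cv2.cvtColor(i,cv2.COLOR_BGR2HSV)
    for n,lo,hi in(("orange",(5,170,150),(18,255,255)),("white",(0,0,190),(180,40,255)),("brass",(15,90,140),(30,220,255))):
        k,_,s,ce=cv2.connectedComponentsWithStats(cv2.inRange(h,lo,hi))
        print(n,[(s[j].tolist(),ce[j].round(1).tolist()) for j in range(1,k) if s[j][4]>(15 if n=="brass" else 150)][:10])
E
```

```text
[array([394., 153.]), array([359., 144.]), array([230., 150.])]
[array([277., 153.]), array([271., 143.]), array([130., 149.])]
2.9917 [ 0.4598 -0.22    0.2998]
orange [([476, 35, 36, 18, 220], [500.4, 42.8]), ([159, 61, 32, 20, 373], [175.8, 70.7]), ([159, 82, 33, 9, 197], [175.2, 85.5]), ([266, 126, 47, 19, 561], [289.5, 135.4]), ([388, 141, 19, 20, 291], [396.8, 150.2]), ([266, 145, 55, 18, 586], [293.4, 154.7]), ([262, 164, 78, 11, 594], [299.3, 169.4]), ([150, 169, 31, 10, 182], [165.6, 173.7]), ([172, 177, 217, 80, 9106], [275.4, 218.7]), ([361, 180, 29, 12, 264], [374.3, 185.7])]
white [([341, 120, 41, 42, 823], [357.7, 136.8]), ([146, 322, 55, 4, 218], [173.0, 323.5])]
brass [([221, 21, 6, 7, 38], [223.6, 24.0]), ([86, 22, 149, 143, 11405], [160.3, 99.2]), ([0, 25, 67, 138, 5211], [25.8, 103.3]), ([338, 29, 13, 6, 39], [344.0, 31.8]), ([469, 28, 43, 41, 793], [497.5, 43.9]), ([72, 33, 4, 7, 20], [73.9, 35.9]), ([294, 32, 20, 6, 57], [304.2, 34.9]), ([435, 33, 22, 5, 55], [444.8, 35.1]), ([62, 35, 6, 4, 21], [64.6, 36.6]), ([405, 38, 7, 3, 16], [408.0, 38.8])]
orange [([380, 2
[... 210 characters left out ...]
181, 28, 21, 168], [41.8, 189.1]), ([20, 216, 56, 16, 368], [51.3, 226.3]), ([166, 286, 55, 9, 442], [192.2, 289.8]), ([223, 286, 50, 9, 442], [247.9, 290.0]), ([278, 286, 58, 9, 396], [307.5, 289.1])]
white [([252, 120, 42, 42, 928], [270.3, 137.0]), ([146, 322, 56, 4, 223], [173.6, 323.5])]
brass [([0, 0, 486, 258, 65189], [194.0, 122.0]), ([132, 0, 16, 9, 85], [139.5, 3.3]), ([173, 23, 6, 4, 17], [175.7, 24.4]), ([310, 65, 8, 4, 22], [313.7, 66.3]), ([103, 120, 7, 7, 40], [106.0, 122.7]), ([156, 126, 6, 7, 37], [158.5, 129.1]), ([104, 171, 6, 7, 34], [106.6, 173.7]), ([154, 177, 6, 7, 33], [156.5, 179.8]), ([75, 248, 14, 48, 179], [79.5, 270.5]), ([414, 248, 15, 48, 211], [423.5, 271.0])]
```

View pics/w.png

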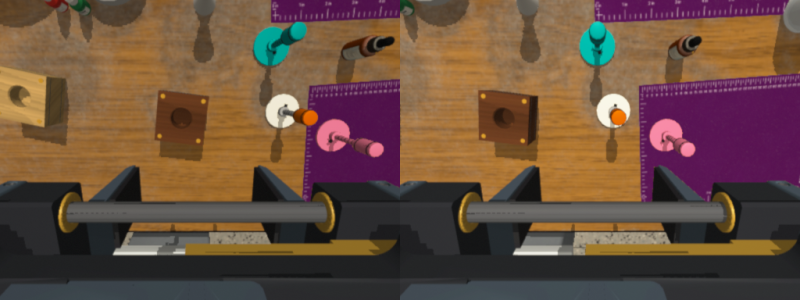

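Two wrist views show the dark block with four brass discs (view 2 discs near (106,123), (158,129), (107,174), (156,180)). The gauge head top is at (397,150) in view 1 and (279,150) in view 2. Now I'll triangulate.

```bash
python3 - <<'E'
from h import *
import pickle
V,I=pickle.load(open("v.pkl","rb"))
h=cv2.cvtColor(I[0],cv2.COLOR_BGR2HSV)
k,_,s,ce=cv2.connectedComponentsWithStats(cv2.inRange(h,(13,90,130),(32,230,255))[110:200,190:280])
d1=[ce[j]+[190,110] for j in range(1,k) if 15<s[j][4]<80]
d2=[(106,122.7),(158.5,129.1),(106.6,173.7),(156.5,179.8)]
d1=sorted(d1,key=lambda p:(p[1]>150,p[0])); print(np.array(d1))
print("head",tri((V[0],(397,150.5)),(V[1],(279.4,149.5))))
print("plate",tri((V[0],(361.3,141)),(V[1],(272.7,141))),onz(V[1],(272.7,141),.006))
D=[tri((V[0],a),(V[1],b)) for a,b in zip(d1,d2)]
for x in D: print(x)
print("mean",np.mean([x[0] for x in D],0), [onz(V[v],np.mean(d,0),.06) for v,d in((0,d1),(1,d2))])
E
```

```text
[[208.     122.5897]
 [259.9189 129.1622]
 [203.5806 173.5484]
 [253.3824 179.8529]]
head (array([ 0.4943, -0.2554,  0.1246]), [0.0004, 0.0004])
plate (array([ 0.4949, -0.2558,  0.0072]), [0.0002, 0.0002]) [ 0.4945 -0.2559  0.006 ]
(array([ 0.5245, -0.0223,  0.0608]), [0.0002, 0.0002])
(array([ 0.5157, -0.0938,  0.0609]), [0.0001, 0.0001])
(array([ 0.453 , -0.0129,  0.0594]), [0.0002, 0.0002])
(array([ 0.4442, -0.0849,  0.0615]), [0.0001, 0.0001])
mean [ 0.4843 -0.0535  0.0607] [array([ 0.4853, -0.0535,  0.06  ]), array([ 0.485 , -0.0532,  0.06  ])]
```

Heights agree with the text (head 0.125, plate 0.007, block 0.061, disc spacing 72 mm). Now grasp, lift and carry above the dark block, then look.

```bash
python3 - <<'E'
from h import *
g=np.array([.4944,-.2556]); m=np.array([.4847,-.0533]); R=Rd(45)
ctrl.goto([*g,.19],R); ctrl.move_l([*g,.084],vel=.1)
print(ctrl.current_tool_pos(),ctrl.current_t())
ctrl.command_gripper(0.1); print(ctrl.current_grip_width()*91,ctrl.current_grasp_force())
ctrl.move_l([*g,.184],vel=.12); ctrl.move_l([*m,.175],vel=.12)
ctrl.sleep(.2); print(ctrl.current_tool_pos(),ctrl.current_grip_width()*91,ctrl.current_contact_force(),ctrl.current_t())
a=ctrl.read_camera("wrist");b=ctrl.read_camera("top");
cv2.imwrite("pics/c.png",np.hstack([a[:300],cv2.resize(b[140:280,200:340],(300,300),interpolation=cv2.INTER_CUBIC)])[:, -800:])
E
```

```text
[ 0.4947 -0.2558  0.0845] 5.0167
23.306982796567567 29.976106882095337
[ 0.4847 -0.0536  0.175 ] 23.476924249142073 [ 0.691   0.7599 -1.9161] 9.075
```

View pics/c.png

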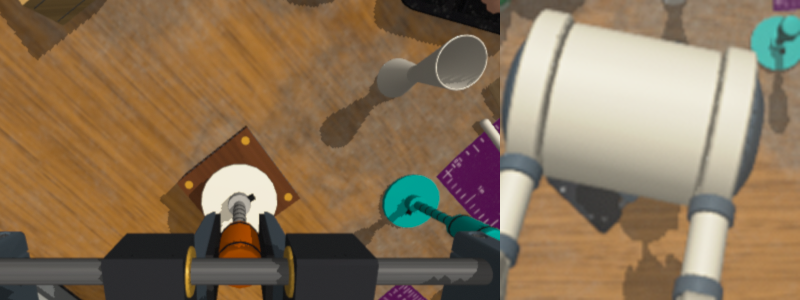

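The gauge hangs upright in the grip with its plate over the dark block (plate at (240,195), discs at (189,184), (245,141), (288,197)). The plate hasn't slid. Next I lower it and push.

```bash
python3 - <<'E'
from h import *
m=np.array([.4847,-.0533])
def st(n): print(n,ctrl.current_tool_pos(),ctrl.current_contact_force(),ctrl.current_grip_width()*91,round(ctrl.current_t(),2))
ctrl.move_l([*m,.148],vel=.08); st("above")
r=ctrl.move_l([*m,.115],vel=.03,contact_N=12); st(("push",r))
if not r:
    r=ctrl.move_l([*m,.094],vel=.012,contact_N=10); st(("floor",r))
E
```

```text
above [ 0.4847 -0.0533  0.148 ] [ 0.1994 -0.2075 -1.7972] 23.223285982355538 9.66
('push', False) [ 0.4843 -0.0532  0.1149] [-0.0182 -0.581  -0.9579] 23.596854980949338 10.91
('floor', True) [ 0.4847 -0.0532  0.1015] [-1.2966  0.3676 10.1975] 23.524018143373866 12.02
```

```bash
python3 - <<'E'
from h import *
m=np.array([.4847,-.0533])
print(ctrl.current_contact_force())
if ctrl.current_contact_force()[2]<6: print(ctrl.move_l([*m,ctrl.current_tool_pos()[2]-.002],vel=.01,contact_N=6))
for _ in range(6): ctrl.sleep(.45); print(ctrl.current_contact_force(),ctrl.current_tool_pos()[2],round(ctrl.current_t(),2))
a=ctrl.read_camera("wrist");b=ctrl.read_camera("scene")
cv2.imwrite("pics/d.png",np.hstack([a[:300,:500],cv2.resize(b[170:270,210:310],(300,300),interpolation=cv2.INTER_CUBIC)]))
E
```

```text
[-1.2966  0.3676 10.1975]
[-1.4773  1.4469 10.1429] 0.10151891745783174 12.47
[-1.525   1.3419  9.1371] 0.10153179379176669 12.92
[-1.401   0.5665 10.2283] 0.10150919424614296 13.37
[-1.5281  1.3426  9.8758] 0.10151835924079437 13.82
[-1.6746  0.6815  9.8048] 0.10149969610391865 14.27
[-2.0647  0.9022  9.9145] 0.10151129171449769 14.72
```

View pics/d.png

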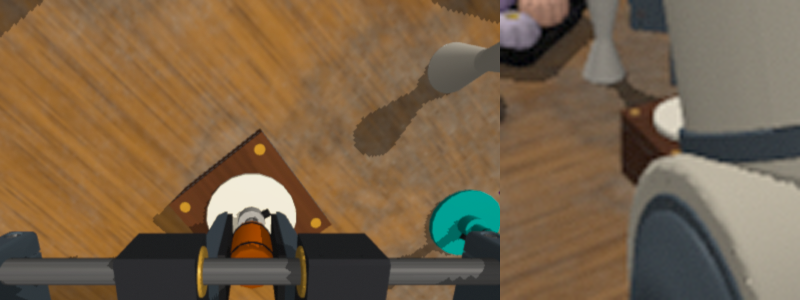

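The plate lies flat on the dark block (plate (252,200)) and the head is closer to it. It was pressed at about 10 N for 2.7 s. Now I release and retreat.

```bash
python3 - <<'E'
from h import *
ctrl.command_gripper(1.0); p=ctrl.current_tool_pos()
ctrl.move_l([p[0],p[1],.25],vel=.1); ctrl.move_l([.46,-.22,.3],vel=.15,ori=Rd(0)); ctrl.sleep(.3)
print(ctrl.current_contact_force(),ctrl.current_t())
c=cam("wrist");a=ctrl.read_camera("wrist");h=cv2.cvtColor(a,cv2.COLOR_BGR2HSV)
cv2.imwrite("pics/e.png",cv2.resize(a[80:230,50:250],(800,600),interpolation=cv2.INTER_CUBIC))
E
```

```text
[ 0.342   0.4931 -0.5965] 19.1917
```

View pics/e.png

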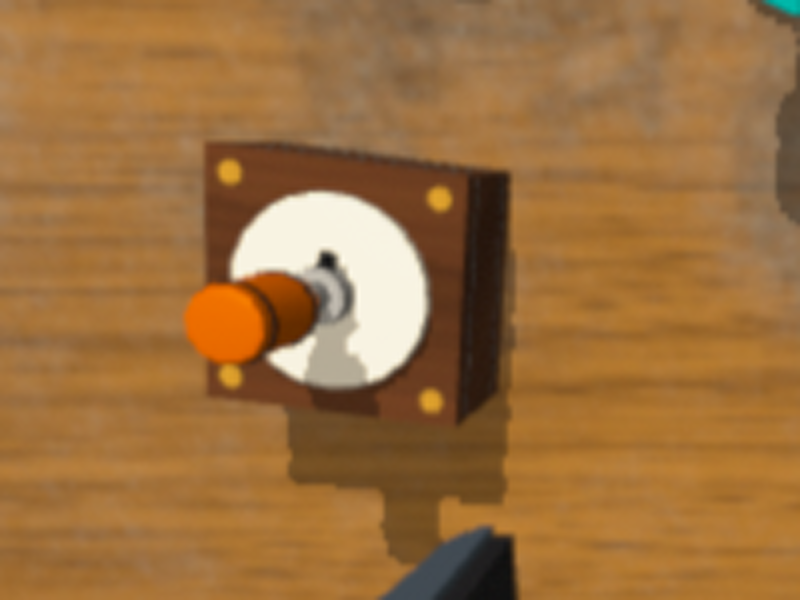

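The gauge stands centred on the dark block: plate flat at crop (330,290), head upright at (228,325). The arm is clear of it, so I'm handing in.

```bash
python3 -c "
from bench import ctrl
print(ctrl.sign_off())"
```

```text
the job is handed in; nothing more can be done
None
```

Done and handed in at about 19 s: the rod reached the dark block's pocket floor, was held there at about 10 N for 2.7 s while gripped, and the gauge was left standing with its stop plate on the block; the rod never went near the pale block.

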